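Fit up pipe stubs on their base plates for tacking

TASK

Set up the tack-welding job: pick out the three round tube stubs and stand each upright in the middle of its base plate, the widest on the largest plate, the middle one on the middle plate, the thinnest on the smallest. When all three are standing, put the aluminium purge plug, stem up, fully home in the top of the widest tube. Leave the two square tubes and the black magnet where they are.

Things in the scene. Friction and masses are not known exactly. Their poses are not given: they have to be found in the camera images.
- tube_wide: the widest of the three round steel tube stubs, 60 mm outside diameter, 50 mm bore, 70 mm tall, open at both ends, standing upright on the table at the start; it belongs on plate_large. Origin: centre of its lower end, z up its axis
- tube_medium: the middle of the three round steel tube stubs, 42 mm outside diameter, 34 mm bore, 70 mm tall, open at both ends, standing upright on the table at the start; it belongs on plate_medium. Origin: centre of its lower end, z up its axis
- tube_thin: the thinnest of the three round steel tube stubs, 26 mm outside diameter, 20 mm bore, 70 mm tall, open at both ends, standing upright on the table at the start; it belongs on plate_small. Origin: centre of its lower end, z up its axis
- plate_large: the largest of the three square steel base plates, 100 x 100 mm, 8 mm thick, lying flat and fixed to the table, with a small dark centre mark and a scribed circle of 60 mm, the size of the tube it takes. Origin: centre of its underside (the tube stands 8 mm above it), z up, x and y along its edges
- plate_medium: the middle-sized of the three square steel base plates, 80 x 80 mm, 8 mm thick, lying flat and fixed to the table, with a small dark centre mark and a scribed circle of 42 mm, the size of the tube it takes. Origin: centre of its underside (the tube stands 8 mm above it), z up, x and y along its edges
- plate_small: the smallest of the three square steel base plates, 60 x 60 mm, 8 mm thick, lying flat and fixed to the table, with a small dark centre mark and a scribed circle of 26 mm, the size of the tube it takes. Origin: centre of its underside (the tube stands 8 mm above it), z up, x and y along its edges
- plug: loose aluminium purge plug, stem up on the table at the start: below, a round spigot 40 mm across, 10 mm high; on it a disc 66 mm across, 8 mm thick (10 to 18 mm up); on that a grip stem 22 mm across, 18 to 53 mm up. The spigot enters the wide tube's top with 5 mm to spare all round, the disc resting on the rim. Origin: centre of the spigot's underside, z up the stem
- square_large: square steel tube offcut, 50 x 50 mm, 70 mm tall, standing open end up, loose; to be left alone. Origin: centre of its lower end
- square_small: square steel tube offcut, 30 x 30 mm, 70 mm tall, standing open end up, loose; to be left alone. Origin: centre of its lower end
- magnet: flat black triangular welding magnet, sides 66 mm, 18 mm thick, lying loose on the table; it does not attract in this scene; to be left alone. Origin: centre of its underside
Things that resemble listed ones, but are neither listed nor needed, are in the scene too. Leave any blue look-alike of the plug alone. Leave any pink look-alike of the tube_thin alone.

How it is judged (in metres and radians):
On the way, in this order (a step that is already met when the one before it is completed fails the run):
1. all three round tubes stand upright, centred on their own plates (horizontal distance between tube_wide and plate_large below 0.01 m and z of tube_wide in the frame of plate_large between 0.004 and 0.012 m and angle between each of tube_wide, tube_medium, tube_thin's own z axis and vertical below 0.08 rad and linear speed of each of tube_wide, tube_medium, tube_thin below 0.02 m/s and horizontal distance between tube_medium and plate_medium below 0.01 m and z of tube_medium in the frame of plate_medium between 0.004 and 0.012 m and horizontal distance between tube_thin and plate_small below 0.01 m and z of tube_thin in the frame of plate_small between 0.004 and 0.012 m), for 0.2 s.
2. the plug is home in the top of the wide tube (horizontal distance between plug and tube_wide below 0.01 m and z of plug in the frame of tube_wide between 0.055 and 0.065 m and angle between plug's own z axis and vertical below 0.1 rad and linear speed of plug below 0.02 m/s), for 0.2 s.
At the end, for the whole second after the job is handed in: Round tubes released, at rest, each within 10 mm of its own plate's centre, on the plate (4 mm), upright within 0.08 rad; plug stem up in the wide tube, within 10 mm of its axis, disc on the rim (5 mm), tilt under 0.1 rad; square tubes and magnet within 20 mm of their start (all of step 1 and all of step 2 and distance of each of square_large, square_small, magnet from where it was at the start of the episode below 0.02 m); the robot touches nothing.
It fails at once if square large shifted by more than 20 mm or knocked over (distance of square_large from where it was at the start of the episode above 0.02 m or angle between square_large's own z axis and vertical above 0.5 rad).
It fails at once if square small shifted by more than 20 mm or knocked over (distance of square_small from where it was at the start of the episode above 0.02 m or angle between square_small's own z axis and vertical above 0.5 rad).
It fails at once if magnet shifted by more than 20 mm or knocked over (distance of magnet from where it was at the start of the episode above 0.02 m or angle between magnet's own z axis and vertical above 0.5 rad).
It also fails if it takes over 126 s, if anything falls off the work surface, if the arm or the gripper's body presses on something with over 40 N, if the wrist force passes 120 N, or if a joint passes its speed limit or range.

ROBOT

A 6-joint arm with a two-finger parallel gripper is mounted at the origin on the work surface. World frame = base frame: x ahead of the robot, y to its left, z up, the work surface at z = 0. Lengths are in mm, angles in rad, forces in N, time in s.
With the tool pointing down it reaches from about 275 to 750 mm from the base axis. Payload 10.2 kg.
Tool frame: the origin (TCP) lies at the very end of the fingers, on their centre line; the grasp point (between the pads) lies 19 mm behind it; z points along the fingers, y is the line along which they close (so a half turn about z gives the same grasp; the last joint's range is limited). The gripper opens to 85 mm and grips with 20 to 120 N. Pads are 22 mm wide; open, the fingers measure 114 mm over their backs; the gripper's body (76 mm by 85 mm) begins 54 mm behind the grasp point. The pads swing forward as they close: fully open they stand 13 mm farther back than shut.
Start: joints at [1.09, 0.313, 1.498, -0, 1.331, -0.223], TCP at [133.863, 507.653, 231.294] pointing down, gripper open.
Joint ranges: [-2.94, 2.94], [-0.97, 2.17], [0.19, 2.56], [-1.23, 4.37], [0.02, 3.11], [-2.88, 2.88]. Speed limits (rad/s): [2.39, 2.39, 3.01, 3.14, 3.14, 3.14].

INTERFACE

Orientations are given as a unit quaternion [w, x, y, z].
In Python, from rig import * gives the robot as it stands. The module is installed in compiled form; this text tells all that it offers.
- The arm moves only by the shell command python3 -m crank 'ROWS' [FORCE]. ROWS is JSON, a list that holds one entry, the list of rows, each a list of 7 numbers: the shift along the tool's x, y, z in units of 25 mm (1.0 is 25 mm), then the turn, a rotation vector about the tool's x, y, z in units of 8 degrees (1.0 is 8 degrees), then the finger opening in mm, from 0 to 85.4. A call has exactly 8 rows; each row shifts and turns the commanded pose from where the row before left it, along the tool's axes as they then stand; what a row does not reach is not made up. A row lasts 1/10 s, in which the tool goes at most 50 mm and 8.59 degrees, less where a joint would pass 70% of its speed; a pose out of reach is approached as far as the arm can. A call is refused whole if a number of a shift passes 1 or a number of a turn 1, either way. A call with a gripper value outside its range is refused whole. The fingers move at their own pace and stop on an object; FORCE is the grip in N (left out, the last holds). Time passes only in rows, so rows that do not move let the fingers close, or fill a call up. It gives the time, the measured TCP pose, the force, the opening and the grip force at its end, in the units of the state.
- sense(): the state, without advancing time (a new reading comes with each control period).
- capture(name): name is "side" or "top" or "wrist"; returns the picture (400x640x3 uint8, blue, green, red); there is no depth.
- camera_model(name): a dict with "fx", "fy", "cx", "cy" (pixels), "world_from_camera" (4x4, takes a point from camera to world coordinates); the wrist camera has in their place "T_tool_cam" (4x4, takes a point from camera to tool coordinates, whose origin is the TCP and whose axes are the flange's). Camera axes: x right, y up, looking along -z (the intrinsics and any distortion apply to the point x, -y, -z); pixel columns grow to the right and rows downward; lengths in mm; the calibration is good to about 2 mm. A picture is of the moment at which its call begins: read the wrist's pose just before it. camera_model takes no time and is no camera call.
- finish_job(): hands the job in; it is judged then, once.
The state is a dict: "time_s": time; "joints": joint angles; "dq": joint speeds; "tau": joint torques, N m; "eef_pos": TCP position; "ee_rot": TCP orientation; "force": force on the tool from outside, world axes, zero at the start; "wrist_torque": the same for the moment, N m; "grip_width": opening from 0.0 (shut) to 1.0 (fully open); "grip_force": force on a finger pad.
Only numpy, scipy, OpenCV 4.12 (cv2) and the standard library are available. Lean on these libraries where they do the work, as an engineer would, in place of code of your own. Each camera call takes 0.05 s, during which the arm holds its last target. There are 200 camera calls.

## Working session

There is one attempt and no reset: what is moved stays moved. The work goes in short steps, Python scripts to look and compute and a shell command to move; the robot and the scene stay as the last step left them, time stands still between calls to the robot, and variables do not carry over. Pictures are saved under pics/ and viewed, at most 14 in all, crops included, and the job is handed in when it is done.

```bash
mkdir -p pics; python3 - <<'E'
from rig import *
import cv2
s=sense();print(s)
for n in("top","side"):
    m=camera_model(n);print(n,m)
    cv2.imwrite(f"pics/{n}0.png",capture(n))
print(camera_model("wrist"))
E
```

```text
{'time_s': 0.0, 'joints': array([ 1.08960930e+00,  3.13454517e-01,  1.49844980e+00,  8.84165770e-06,
        1.33104247e+00, -2.23408505e-01]), 'dq': array([ 0.00030959,  0.00022118, -0.00077196, -0.00075712, -0.00113421,
       -0.0006524 ]), 'tau': array([-1.51925226e-03, -4.12257564e+01, -2.59745014e+01, -2.68442973e-04,
        4.02623453e-03,  1.09878954e-06]), 'eef_pos': array([133.72481027, 507.40261918, 230.72799342]), 'ee_rot': array([-2.37656290e-04,  1.28533712e-01,  9.91704909e-01, -6.34003570e-04]), 'force': array([ 0.3201082 ,  0.32122338, -0.44063101]), 'wrist_torque': array([-0.02106748, -0.03608261,  0.0013644 ]), 'grip_force': 0.0, 'grip_width': 1.0009060915274928}
top {'fx': 500.1421496680708, 'fy': 500.1421496680708, 'cx': 320.10710233843844, 'cy': 194.74726238905083, 'world_from_camera': array([[-2.76153884e-02,  9.95123330e-01, -9.46939680e-02,
         3.92955049e+02],
       [-9.99502924e-01, -2.89292594e-02, -1.25300440e-02,
        -1.74731169e+01],
       [-1.52083654e-02,  9.43008759e-02,  9.95427572e-01,
         1.46969364e+03],
       [ 0.00000000e+00, 
[... 289 characters left out ...]
45671e-01,  6.18738452e-01, -6.32868909e-01,
        -7.36699328e+02],
       [-1.61437874e-02,  7.08990395e-01,  7.05033332e-01,
         8.39187088e+02],
       [ 0.00000000e+00,  0.00000000e+00,  0.00000000e+00,
         1.00000000e+00]])}
{'fx': 303.6250642160485, 'fy': 303.6250642160485, 'cx': 320.6606614092711, 'cy': 201.77594831373324, 'T_tool_cam': array([[-1.77404706e-03,  9.63194923e-01,  2.68798054e-01,
         6.74098580e+01],
       [ 9.99998415e-01,  1.74954831e-03,  3.30687680e-04,
        -3.70788750e-01],
       [-1.51758486e-04,  2.68798214e-01, -9.63196500e-01,
        -1.42284858e+02],
       [ 0.00000000e+00,  0.00000000e+00,  0.00000000e+00,
         1.00000000e+00]])}
```

View pics/top0.png

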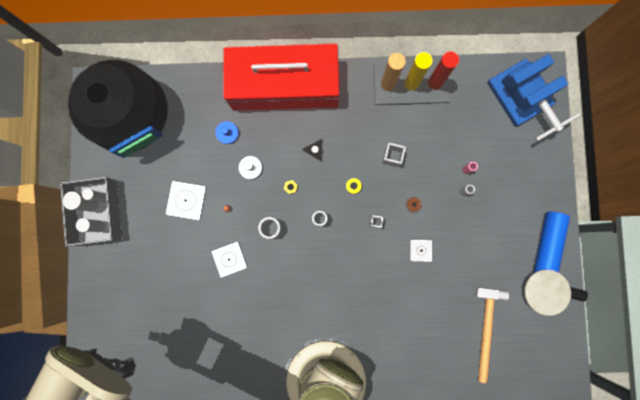

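View pics/side0.png

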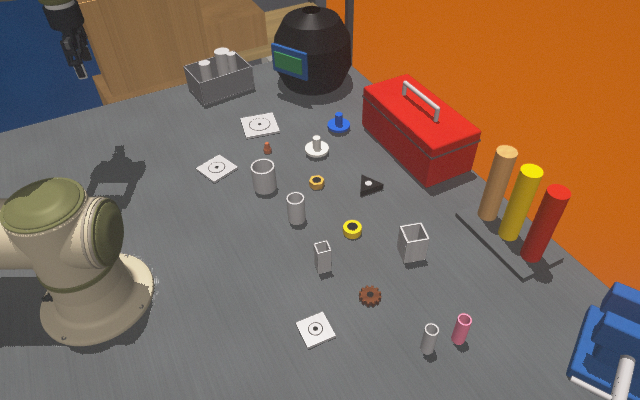

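The top view shows: wide tube (269,228), medium tube (320,218), grey thin tube (469,190) with a pink look-alike (472,167), and the aluminium plug (250,167) with a blue look-alike (227,132). The plates are large (185,200), medium (229,259) and small (421,251). The squares are at (395,154) and (377,221), the magnet at (315,149). The grey objects fit the description. I'll confirm in an enlarged crop and measure.

```bash
cat > h.py <<'E'
import numpy as np, cv2
from rig import *
from scipy.spatial.transform import Rotation as R
def rot(s): q=s["ee_rot"]; return R.from_quat([q[1],q[2],q[3],q[0]]).as_matrix()
def ray(name,u,v,z,s=None):
    m=camera_model(name)
    if name=="wrist":
        T=np.eye(4);T[:3,:3]=rot(s);T[:3,3]=s["eef_pos"];T=T@m["T_tool_cam"]
    else: T=m["world_from_camera"]
    d=T[:3,:3]@np.array([(u-m["cx"])/m["fx"],-(v-m["cy"])/m["fy"],-1]);o=T[:3,3]
    return o+d*(z-o[2])/d[2]
def proj(name,p,s=None):
    m=camera_model(name)
    if name=="wrist":
        T=np.eye(4);T[:3,:3]=rot(s);T[:3,3]=s["eef_pos"];T=T@m["T_tool_cam"]
    else: T=m["world_from_camera"]
    c=np.linalg.inv(T)@np.append(p,1)
    return m["cx"]-m["fx"]*c[0]/c[2], m["cy"]+m["fy"]*c[1]/c[2]
def togo(target,s,yaw=None):
    """tool-axis shift in 25 mm units; yaw of closing axis (tool y) and tilt"""
    M=rot(s); d=M.T@(np.array(target)-s["eef_pos"])/25
    return d.round(2)
E
python3 - <<'E'
from h import *
im=cv2.imread("pics/top0.png")
a=cv2.resize(im[110:290,150:330],None,fx=3,fy=3,interpolation=cv2.INTER_CUBIC)
b=cv2.resize(im[150:270,400:485],None,fx=3,fy=3,interpolation=cv2.INTER_CUBIC)
c=np.zeros((540,800,3),np.uint8);c[:,:540]=a;c[:360,545:800]=b;cv2.imwrite("pics/crop0.png",c)
hsv=cv2.cvtColor(im,cv2.COLOR_BGR2HSV)
m=((hsv[...,2]>150)&(hsv[...,1]<60)).astype(np.uint8)*255
cs,_=cv2.findContours(m,cv2.RETR_EXTERNAL,cv2.CHAIN_APPROX_NONE)
for q in cs:
    if cv2.contourArea(q)<25: continue
    (u,v),sz,an=cv2.minAreaRect(q)
    if 120<v<290 and 150<u<500: print(round(u,1),round(v,1),np.round(sz,1),round(an),cv2.contourArea(q),[ray("top",u,v,z)[:2].round(1) for z in (8,18,70)])
E
```

```text
228.5 259.1 [29.4 29.7] 69 814.5 [array([351.8, 272.4]), array([352.1, 270.4]), array([353.5, 260.1])]
421.0 250.0 [22. 22.] 90 474.5 [array([ 362.8, -286.8]), array([ 363., -285.]), array([ 364.1, -275.4])]
268.0 227.0 [22. 22.] 90 373.5 [array([441.8, 155.8]), array([441.4, 154.6]), array([439.7, 148.4])]
377.0 219.0 [ 8. 12.] 90 31.0 [array([ 456.1, -163. ]), array([ 455.7, -162. ]), array([ 453.5, -156.9])]
319.0 217.5 [15. 16.] 90 188.0 [array([465.3,   6. ]), array([464.8,   5.8]), array([462.2,   5. ])]
470.0 188.5 [9.2 9.2] 45 69.0 [array([ 537.6, -438. ]), array([ 536.6, -435.2]), array([ 531.5, -420.2])]
185.1 199.9 [36.1 36. ] 10 1216.5 [array([528.2, 398.9]), array([527.3, 396. ]), array([522.5, 381.2])]
249.5 167.0 [24. 23.] 90 432.5 [array([620.5, 207.4]), array([618.9, 205.9]), array([610.8, 197.9])]
314.0 149.0 [6. 6.] 90 30.0 [array([668.6,  15.3]), array([666.7,  15. ]), array([656.9,  13.9])]
394.8 152.6 [19.1 18.9] 13 319.5 [array([ 650.4, -223. ]), array([ 648.6, -221.6]), array([ 639.5, -214.3])]
```

View pics/crop0.png

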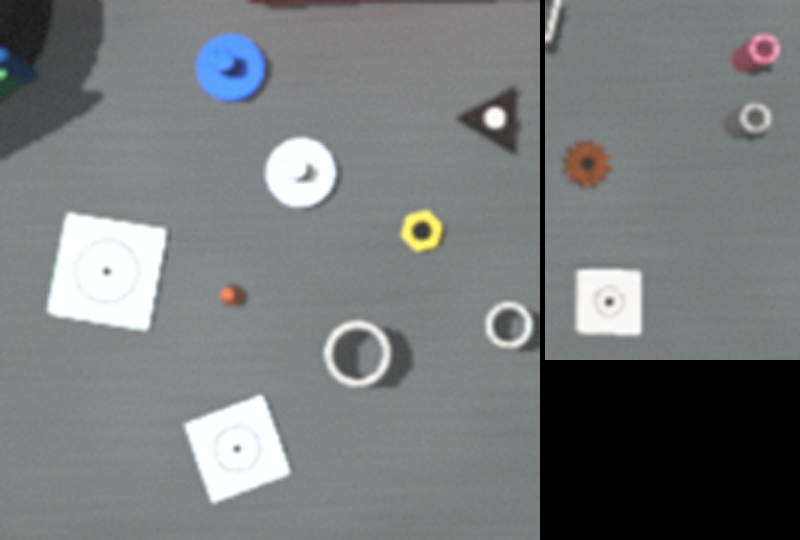

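The crop confirms the picks. The grey steel tube at (469,190) is tube_thin because its neighbour at (472,167) is pink. The aluminium plug is at (250,167) because the one at (227,132) is blue. I'll square the tool to the world axes first and move over the wide tube.

```bash
python3 -m crank '[[[0,0,0,0,0,-0.925,85],[0,0,0,0,0,-0.925,85],[-0.8,-1,0,0,0,0,85],[-0.8,-1,0,0,0,0,85],[-0.8,-1,0,0,0,0,85],[-0.8,-1,0,0,0,0,85],[-0.8,-1,0,0,0,0,85],[-0.8,-1,0,0,0,0,85]]]' 40
python3 -m crank '[[[-0.9,-1,0,0,0,0,85],[-0.9,-1,0,0,0,0,85],[-0.9,-1,0,0,0,0,85],[-0.9,-1,0,0,0,0,85],[-0.9,-1,0,0,0,0,85],[-0.9,-1,0,0,0,0,85],[-0.9,-1,0,0,0,0,85],[0,0,0,0,0,0,85]]]'
python3 - <<'E'
from h import *
s=sense();print(s["eef_pos"].round(1),rot(s).round(3).tolist(),s["joints"].round(2),togo([439.7,148.4,160],s))
cv2.imwrite("pics/w1.png",capture("wrist"))
print(proj("wrist",[439.7,148.4,70],s))
E
```

```text
time_s: 0.9
eef_pos: [254.4, 356.6, 231.1]
ee_rot: [-0.0, -0.0, 1.0, -0.0]
force: [0.3, 0.2, -0.4]
grip_width: 0.998
grip_force: 0.0
time_s: 1.7
eef_pos: [413.3, 180.5, 230.9]
ee_rot: [-0.0, 0.002, 1.0, -0.0]
force: [-0.0, -0.9, 0.4]
grip_width: 0.995
grip_force: 0.0
[413.3 180.5 230.9] [[-1.0, 0.003, -0.0], [0.003, 1.0, -0.001], [0.0, -0.001, -1.0]] [ 0.15  0.15  1.71 -0.    1.29 -1.42] [-1.06 -1.28  2.84]
(np.float64(290.77023939905126), np.float64(210.57058592662423))
```

View pics/w1.png

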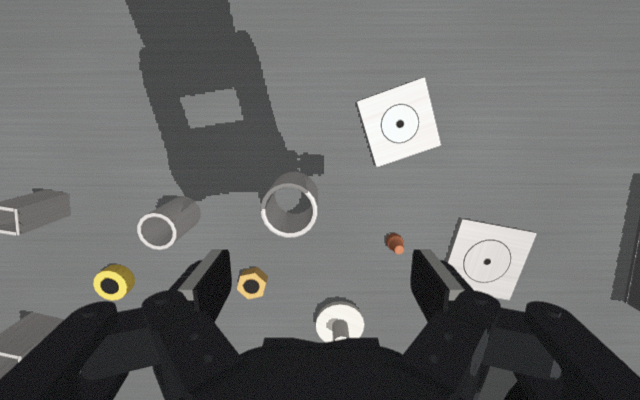

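The wrist view shows the wide tube's rim at (289,210), the medium rim at (157,230), the medium plate mark at (400,124), the large plate mark at (487,261) and the plug disc at (340,323). I'll refine positions from these.

```bash
python3 - <<'E'
from h import *
s=sense();im=cv2.imread("pics/w1.png")
g=cv2.cvtColor(im,cv2.COLOR_BGR2GRAY)
m=(g>190).astype(np.uint8)
cs,_=cv2.findContours(m*255,cv2.RETR_EXTERNAL,cv2.CHAIN_APPROX_NONE)
for q in cs:
    if cv2.contourArea(q)<300: continue
    (u,v),sz,an=cv2.fitEllipse(q); print("blob",round(u,1),round(v,1),np.round(sz,1),"z8",ray("wrist",u,v,8,s)[:2].round(1),"z18",ray("wrist",u,v,18,s)[:2].round(1),"z70",ray("wrist",u,v,70,s)[:2].round(1))
for u,v in((400,124),(487,261)):
    w=g[v-7:v+8,u-7:u+8]<90; y,x=np.nonzero(w); u2,v2=u-7+x.mean(),v-7+y.mean()
    print("mark",u2,v2,ray("wrist",u2,v2,8,s)[:2].round(1))
E
```

```text
blob 339.6 323.0 [35.6 46.5] z8 [623.1 206.9] z18 [615.5 206.2] z70 [575.9 202.6]
blob 250.9 285.7 [22.9 26.4] z8 [563.7  86.1] z18 [557.7  88.7] z70 [526.5 102.3]
blob 109.7 285.1 [26.8 33.1] z8 [ 562.1 -104.7] z18 [556.1 -96.9] z70 [525.2 -56.1]
blob 491.4 256.1 [75.8 82.2] z8 [521.2 405. ] z18 [516.4 398.9] z70 [491.3 367. ]
blob 156.2 230.9 [33.4 39.4] z8 [484.2 -30.1] z18 [480.4 -24.4] z70 [460.5   5.8]
blob 399.4 121.9 [78.  84.1] z8 [350.2 273. ] z18 [350.  270.5] z70 [349.2 257.4]
mark 399.5 123.5 [352.  273.2]
mark 486.8181818181818 261.22727272727275 [528.6 400. ]
```

```bash
python3 -m crank '[[[-0.53,-0.64,0,0,0,0,85],[-0.53,-0.64,0,0,0,0,85],[0,0,0.8,0,0,0,85],[0,0,0.8,0,0,0,85],[0,0,0.8,0,0,0,85],[0,0,0.8,0,0,0,85],[0,0,0.8,0,0,0,85],[0,0,0,0,0,0,85]]]' 40
python3 - <<'E'
from h import *
s=sense();print(s["eef_pos"].round(1),togo([439.7,148.8,26],s),rot(s)[0])
E
```

```text
time_s: 2.55
eef_pos: [436.1, 151.5, 129.4]
ee_rot: [-0.002, -0.001, 1.0, -0.0]
force: [0.4, 0.5, 0.2]
grip_width: 0.992
grip_force: 0.0
[436.1 151.5 129.4] [-0.16 -0.11  4.13] [-0.99998678 -0.00150273 -0.00491778]
```

```bash
python3 -m crank '[[[-0.16,-0.1,0,0,0,0,85],[0,0,0.7,0,0,0,85],[0,0,0.7,0,0,0,85],[0,0,0.7,0,0,0,85],[0,0,0.7,0,0,0,85],[0,0,0.7,0,0,0,85],[0,0,0.6,0,0,0,85],[0,0,0,0,0,0,85]]]' 40
python3 - <<'E'
from h import *
s=sense();print(s["eef_pos"].round(1),togo([439.7,148.8,26],s),rot(s)[2].round(4))
E
```

```text
time_s: 3.35
eef_pos: [441.9, 148.4, 28.5]
ee_rot: [-0.001, -0.0, 1.0, -0.0]
force: [-0.1, -0.2, -0.5]
grip_width: 0.994
grip_force: 0.0
[441.9 148.4  28.5] [0.09 0.02 0.1 ] [ 1.3e-03 -1.0e-04 -1.0e+00]
```

```bash
python3 -m crank '[[[0.09,0.02,0,0,0,0,85],[0,0,0,0,0,0,50],[0,0,0,0,0,0,50],[0,0,0,0,0,0,50],[0,0,0,0,0,0,50],[0,0,0,0,0,0,50],[0,0,0,0,0,0,50],[0,0,0,0,0,0,50]]]' 60
python3 - <<'E'
from h import *
s=sense();print(s["eef_pos"].round(1),togo([439.7,148.8,26],s))
E
```

```text
time_s: 4.15
eef_pos: [440.5, 148.7, 30.3]
ee_rot: [0.001, -0.0, 1.0, -0.0]
force: [-2.0, -2.3, 13.0]
grip_width: 0.689
grip_force: 62.5
[440.5 148.7  30.3] [0.03 0.   0.17]
```

```bash
python3 -m crank '[[[0,0,-0.8,0,0,0,50],[0,0,-0.8,0,0,0,50],[0,0,-0.8,0,0,0,50],[-0.35,1,0,0,0,0,50],[-0.35,1,0,0,0,0,50],[-0.35,1,0,0,0,0,50],[-0.35,1,0,0,0,0,50],[-0.35,1,0,0,0,0,50]]]' 60
python3 -m crank '[[[-0.35,1,0,0,0,0,50],[-0.35,1,0,0,0,0,50],[-0.35,1,0,0,0,0,50],[-0.35,1,0,0,0,0,50],[-0.35,1,0,0,0,0,50],[0,0,0,0,0,0,50],[0,0,0,0,0,0,50],[0,0,0,0,0,0,50]]]' 
python3 - <<'E'
from h import *
s=sense();print(s["eef_pos"].round(1),togo([529,399.6,40],s),rot(s).round(3).tolist())
cv2.imwrite("pics/w2.png",capture("wrist"))
E
```

```text
time_s: 4.95
eef_pos: [483.3, 274.8, 88.6]
ee_rot: [-0.001, -0.0, 1.0, -0.0]
force: [0.1, -0.3, -4.4]
grip_width: 0.687
grip_force: 67.1
time_s: 5.75
eef_pos: [526.8, 398.1, 88.5]
ee_rot: [-0.001, -0.0, 1.0, -0.0]
force: [-0.7, 0.3, -6.5]
grip_width: 0.688
grip_force: 67.3
[526.8 398.1  88.5] [-0.09  0.06  1.94] [[-1.0, -0.0, -0.001], [-0.0, 1.0, -0.001], [0.001, -0.001, -1.0]]
```

View pics/w2.png

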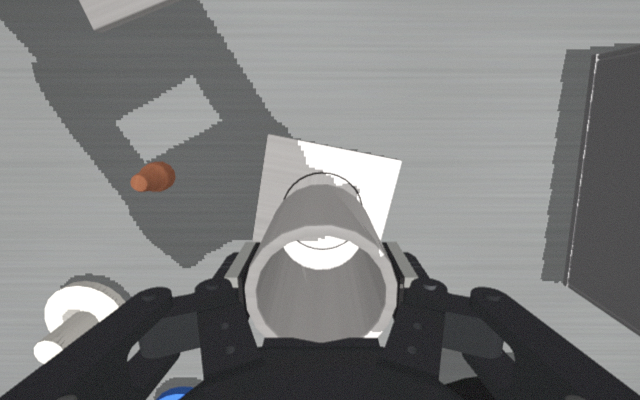

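The wide tube is held between the pads, with its rim near (321,290), and the large plate is below with its circle around (322,210). I'm lowering it.

```bash
python3 -m crank '[[[-0.09,0.05,0,0,0,0,50],[0,0,0.5,0,0,0,50],[0,0,0.5,0,0,0,50],[0,0,0.5,0,0,0,50],[0,0,0.3,0,0,0,50],[0,0,0.05,0,0,0,50],[0,0,0,0,0,0,50],[0,0,0,0,0,0,50]]]' 60
python3 - <<'E'
from h import *
s=sense();print(s["eef_pos"].round(1),togo([529,399.6,38.3],s),rot(s).round(3).tolist())
E
```

```text
time_s: 6.6
eef_pos: [529.7, 400.3, 43.1]
ee_rot: [0.0, -0.0, 1.0, 0.0]
force: [0.4, 0.2, -4.7]
grip_width: 0.684
grip_force: 67.3
[529.7 400.3  43.1] [ 0.03 -0.03  0.19] [[-1.0, -0.001, 0.001], [-0.001, 1.0, 0.0], [-0.001, 0.0, -1.0]]
```

```bash
python3 -m crank '[[[0.03,-0.03,0.05,0,0,0,50],[0,0,0.05,0,0,0,50],[0,0,0.05,0,0,0,50],[0,0,0.04,0,0,0,50],[0,0,0,0,0,0,50],[0,0,0,0,0,0,50],[0,0,0,0,0,0,50],[0,0,0,0,0,0,50]]]'
python3 - <<'E'
from h import *
s=sense();print(s["eef_pos"].round(1),togo([529,399.6,38.3],s),rot(s).round(3).tolist())
E
```

```text
time_s: 7.4
eef_pos: [528.7, 399.4, 38.4]
ee_rot: [0.0, -0.0, 1.0, 0.0]
force: [-5.0, -2.9, 4.8]
grip_width: 0.687
grip_force: 68.1
[528.7 399.4  38.4] [-0.01  0.01  0.  ] [[-1.0, -0.001, 0.0], [-0.001, 1.0, 0.0], [-0.0, 0.0, -1.0]]
```

```bash
python3 -m crank '[[[0,0,0,0,0,0,85],[0,0,0,0,0,0,85],[0,0,0,0,0,0,85],[0,0,0,0,0,0,85],[0,0,0,0,0,0,85],[0,0,-0.5,0,0,0,85],[0,0,-0.8,0,0,0,85],[0,0,-1,0,0,0,85]]]'
python3 -m crank '[[[0,0,-1,0,0,0,85],[0,0,-1,0,0,0,85],[0.1,-0.9,-0.5,0,0,0,85],[0.15,-0.9,-0.5,0,0,0,85],[0.15,-0.9,0,0,0,0,85],[0.15,-0.9,0,0,0,0,85],[0.15,-0.9,0,0,0,0,85],[0,0,0,0,0,0,85]]]'
python3 - <<'E'
from h import *
s=sense();print(s["eef_pos"].round(1),togo([461.5,5.4,130],s))
im=capture("wrist");cv2.imwrite("pics/w3.png",im);cv2.imwrite("pics/t1.png",capture("top"))
print(proj("wrist",[528.4,399.5,78],s))
E
```

```text
time_s: 8.2
eef_pos: [528.4, 399.2, 96.2]
ee_rot: [-0.0, -0.0, 1.0, -0.0]
force: [0.9, 0.6, 0.5]
grip_width: 0.996
grip_force: 0.0
time_s: 9.0
eef_pos: [511.3, 285.1, 171.5]
ee_rot: [0.0, 0.001, 1.0, -0.0]
force: [0.1, -0.3, -0.3]
grip_width: 0.997
grip_force: 0.0
[511.3 285.1 171.5] [  1.98 -11.19   1.66]
(np.float64(460.5864286254191), np.float64(223.258555743366))
```

View pics/w3.png

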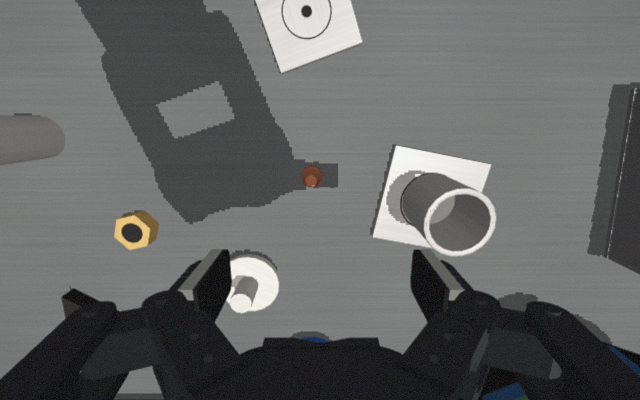

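The wide tube stands on the large plate, with its rim at (460,220) against a predicted (461,223). Next is the medium tube.

```bash
python3 -m crank '[[[0.18,-1,0,0,0,0,85],[0.18,-1,0,0,0,0,85],[0.18,-1,0,0,0,0,85],[0.18,-1,0,0,0,0,85],[0.18,-1,0,0,0,0,85],[0.18,-1,0,0,0,0,85],[0.18,-1,0,0,0,0,85],[0.18,-1,0,0,0,0,85]]]' 40
python3 -m crank '[[[0.14,-0.8,0,0,0,0,75],[0.14,-0.8,0,0,0,0,75],[0.14,-0.8,0,0,0,0,75],[0.14,-0.7,0,0,0,0,75],[0,0,0.8,0,0,0,75],[0,0,0.8,0,0,0,75],[0,0,0,0,0,0,75],[0,0,0,0,0,0,75]]]'
python3 - <<'E'
from h import *
s=sense();print(s["eef_pos"].round(1),togo([461.5,5.4,28],s))
E
```

```text
time_s: 9.9
eef_pos: [475.6, 86.7, 170.7]
ee_rot: [0.0, -0.001, 1.0, 0.0]
force: [-0.3, 0.9, 0.0]
grip_width: 0.991
grip_force: 0.0
time_s: 10.7
eef_pos: [462.0, 9.7, 130.9]
ee_rot: [0.0, -0.001, 1.0, -0.0]
force: [0.1, -0.7, 0.2]
grip_width: 0.881
grip_force: 0.0
[462.    9.7 130.9] [ 0.02 -0.17  4.12]
```

```bash
python3 -m crank '[[[0.02,-0.17,0,0,0,0,75],[0,0,0.7,0,0,0,75],[0,0,0.7,0,0,0,75],[0,0,0.7,0,0,0,75],[0,0,0.7,0,0,0,75],[0,0,0.7,0,0,0,75],[0,0,0.6,0,0,0,75],[0,0,0,0,0,0,75]]]' 40
python3 -m crank '[[[0,0,0,0,0,0,30],[0,0,0,0,0,0,30],[0,0,0,0,0,0,30],[0,0,0,0,0,0,30],[0,0,0,0,0,0,30],[0,0,0,0,0,0,30],[0,0,0,0,0,0,30],[0,0,0,0,0,0,30]]]' 60
python3 - <<'E'
from h import *
s=sense();print(s["eef_pos"].round(1),togo([461.5,5.4,28],s))
E
```

```text
time_s: 11.5
eef_pos: [460.6, 5.1, 27.2]
ee_rot: [-0.001, -0.0, 1.0, 0.0]
force: [0.2, -1.1, 0.7]
grip_width: 0.878
grip_force: 0.0
time_s: 12.3
eef_pos: [461.6, 4.8, 29.1]
ee_rot: [0.001, -0.0, 1.0, -0.0]
force: [-1.8, 0.2, 6.0]
grip_width: 0.48
grip_force: 59.9
[461.6   4.8  29.1] [0.01 0.02 0.04]
```

```bash
python3 -m crank '[[[0,0,-0.8,0,0,0,30],[0,0,-0.8,0,0,0,30],[0,0,-0.8,0,0,0,30],[0.4,0.98,0,0,0,0,30],[0.4,0.98,0,0,0,0,30],[0.4,0.98,0,0,0,0,30],[0.4,0.98,0,0,0,0,30],[0.4,0.98,0,0,0,0,30]]]' 60
python3 -m crank '[[[0.4,0.98,0,0,0,0,30],[0.4,0.98,0,0,0,0,30],[0.4,0.98,0,0,0,0,30],[0.4,0.98,0,0,0,0,30],[0.4,0.98,0,0,0,0,30],[0.38,0.92,0,0,0,0,30],[0,0,0,0,0,0,30],[0,0,0,0,0,0,30]]]' 
python3 - <<'E'
from h import *
s=sense();print(s["eef_pos"].round(1),togo([352,272.8,37],s),rot(s).round(3).tolist())
E
```

```text
time_s: 13.1
eef_pos: [410.4, 128.5, 88.4]
ee_rot: [0.0, -0.0, 1.0, 0.0]
force: [0.6, -0.6, -1.5]
grip_width: 0.479
grip_force: 61.2
time_s: 13.9
eef_pos: [351.2, 273.2, 88.1]
ee_rot: [0.0, -0.001, 1.0, 0.0]
force: [0.6, 0.5, -1.6]
grip_width: 0.478
grip_force: 61.4
[351.2 273.2  88.1] [-0.03 -0.02  2.05] [[-1.0, -0.002, 0.001], [-0.002, 1.0, 0.0], [-0.001, 0.0, -1.0]]
```

```bash
python3 -m crank '[[[-0.03,-0.02,0.4,0,0,0,30],[0,0,0.5,0,0,0,30],[0,0,0.5,0,0,0,30],[0,0,0.3,0,0,0,30],[0,0,0.1,0,0,0,30],[0,0,0.06,0,0,0,30],[0,0,0,0,0,0,30],[0,0,0,0,0,0,30]]]'
python3 - <<'E'
from h import *
s=sense();print(s["eef_pos"].round(1),togo([352,272.8,37],s),rot(s).round(3).tolist())
E
```

```text
time_s: 14.7
eef_pos: [352.2, 272.6, 41.6]
ee_rot: [0.0, -0.0, 1.0, 0.0]
force: [0.6, -0.6, -2.8]
grip_width: 0.475
grip_force: 61.3
[352.2 272.6  41.6] [0.01 0.01 0.19] [[-1.0, -0.0, 0.001], [-0.0, 1.0, 0.0], [-0.001, 0.0, -1.0]]
```

```bash
python3 -m crank '[[[0,0,0.05,0,0,0,30],[0,0,0.05,0,0,0,30],[0,0,0.05,0,0,0,30],[0,0,0.04,0,0,0,30],[0,0,0,0,0,0,30],[0,0,0,0,0,0,30],[0,0,0,0,0,0,30],[0,0,0,0,0,0,30]]]'
python3 - <<'E'
from h import *
s=sense();print(s["eef_pos"].round(1),togo([352,272.8,37],s),s["joints"].round(2))
E
```

```text
time_s: 15.5
eef_pos: [352.0, 272.6, 37.1]
ee_rot: [0.0, -0.0, 1.0, -0.0]
force: [-2.7, -1.7, 8.5]
grip_width: 0.48
grip_force: 62.3
[352.  272.6  37.1] [0.   0.01 0.  ] [ 0.39  0.42  1.94 -0.    0.78 -1.18]
```

```bash
python3 -m crank '[[[0,0,0,0,0,0,70],[0,0,0,0,0,0,70],[0,0,0,0,0,0,70],[0,0,0,0,0,0,70],[0,0,0,0,0,0,70],[0,0,-0.6,0,0,0,70],[0,0,-1,0,0,0,70],[0,0,-1,0,0,0,70]]]'
python3 -m crank '[[[0,0,-1,0,0,0,70],[0,0,-1,0,0,0,70],[0,-0.5,-0.6,0,0,0,70],[-0.26,-1,0,0,0,0,70],[-0.26,-1,0,0,0,0,70],[-0.26,-1,0,0,0,0,70],[-0.26,-1,0,0,0,0,70],[-0.26,-1,0,0,0,0,70]]]'
python3 -m crank '[[[-0.26,-1,0,0,0,0,70],[-0.26,-1,0,0,0,0,70],[-0.26,-1,0,0,0,0,70],[-0.26,-1,0,0,0,0,70],[-0.26,-1,0,0,0,0,70],[-0.26,-1,0,0,0,0,70],[-0.26,-1,0,0,0,0,70],[-0.26,-1,0,0,0,0,70]]]'
python3 -m crank '[[[-0.26,-1,0,0,0,0,60],[-0.26,-1,0,0,0,0,60],[-0.26,-1,0,0,0,0,60],[-0.26,-1,0,0,0,0,60],[-0.26,-1,0,0,0,0,60],[-0.26,-1,0,0,0,0,60],[-0.26,-1,0,0,0,0,60],[-0.26,-1,0,0,0,0,60]]]'
python3 - <<'E'
from h import *
s=sense();print(s["eef_pos"].round(1),togo([531.5,-420.2,150],s),rot(s).round(3).tolist(),s["joints"].round(2))
im=capture("wrist");cv2.imwrite("pics/w4.png",im);cv2.imwrite("pics/t2.png",capture("top"))
print(proj("wrist",[531.5,-420.2,70],s),proj("wrist",[362.8,-286.8,8],s))
E
```

```text
time_s: 16.3
eef_pos: [351.7, 272.4, 102.2]
ee_rot: [-0.0, -0.0, 1.0, -0.0]
force: [-0.9, 0.1, 0.8]
grip_width: 0.822
grip_force: 0.0
time_s: 17.1
eef_pos: [384.7, 134.0, 166.6]
ee_rot: [0.0, -0.0, 1.0, 0.0]
force: [0.1, 0.0, -0.1]
grip_width: 0.822
grip_force: 0.0
time_s: 17.9
eef_pos: [436.8, -66.0, 166.5]
ee_rot: [-0.0, -0.0, 1.0, 0.0]
force: [0.9, -0.1, 0.8]
grip_width: 0.817
grip_force: 0.0
time_s: 18.7
eef_pos: [488.9, -265.9, 166.4]
ee_rot: [-0.0, -0.0, 1.0, 0.0]
force: [0.5, -0.6, 0.2]
grip_width: 0.703
grip_force: 0.0
[ 488.9 -265.9  166.4] [-1.7  -6.17  0.65] [[-1.0, -0.0, -0.0], [-0.0, 1.0, 0.0], [0.0, 0.0, -1.0]] [-0.71  0.44  1.49  0.    1.21 -2.28]
(np.float64(140.95290187647717), np.float64(251.1222504821284)) (np.float64(297.98582490040127), np.float64(49.73003574602345))
```

View pics/w4.png

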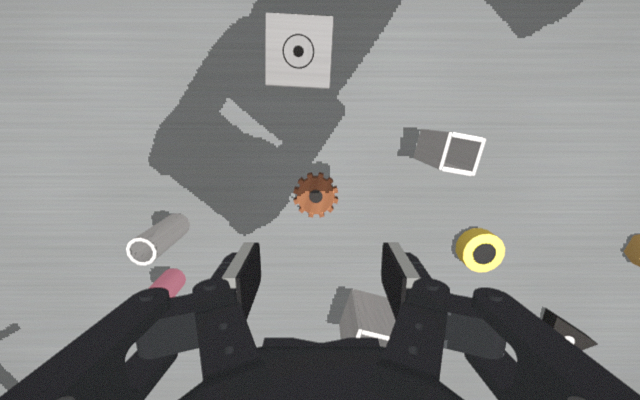

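The wrist view confirms the thin tube's rim at (141,251) and the small plate mark at (298,51). Both match the predictions.

```bash
python3 -m crank '[[[-0.24,-0.88,0,0,0,0,60],[-0.24,-0.88,0,0,0,0,60],[-0.24,-0.88,0,0,0,0,60],[-0.24,-0.88,0,0,0,0,60],[-0.24,-0.88,0,0,0,0,60],[-0.24,-0.88,0,0,0,0,60],[-0.24,-0.88,0,0,0,0,60],[0,0,0,0,0,0,60]]]' 40
python3 -m crank '[[[0,0,0,0,0,0,60],[0,0,0.6,0,0,0,60],[0,0,0.6,0,0,0,60],[0,0,0,0,0,0,60],[0,0,0,0,0,0,60],[0,0,0,0,0,0,60],[0,0,0,0,0,0,60],[0,0,0,0,0,0,60]]]'
python3 - <<'E'
from h import *
s=sense();print(s["eef_pos"].round(1),togo([531.5,-420.2,28],s),rot(s).round(3).tolist())
E
```

```text
time_s: 19.6
eef_pos: [530.7, -420.1, 165.7]
ee_rot: [-0.0, 0.0, 1.0, 0.0]
force: [0.3, -0.4, -0.4]
grip_width: 0.706
grip_force: 0.0
time_s: 20.4
eef_pos: [530.9, -418.9, 137.1]
ee_rot: [0.0, -0.0, 1.0, -0.0]
force: [-0.1, 1.0, 0.1]
grip_width: 0.7
grip_force: 0.0
[ 530.9 -418.9  137.1] [-0.02 -0.05  4.36] [[-1.0, -0.001, 0.001], [-0.001, 1.0, -0.001], [-0.001, -0.001, -1.0]]
```

```bash
python3 -m crank '[[[-0.02,-0.05,0.7,0,0,0,60],[0,0,0.7,0,0,0,60],[0,0,0.7,0,0,0,60],[0,0,0.7,0,0,0,60],[0,0,0.7,0,0,0,60],[0,0,0.6,0,0,0,60],[0,0,0.2,0,0,0,60],[0,0,0,0,0,0,60]]]' 40
python3 -m crank '[[[0,0,0,0,0,0,15],[0,0,0,0,0,0,15],[0,0,0,0,0,0,15],[0,0,0,0,0,0,15],[0,0,0,0,0,0,15],[0,0,0,0,0,0,15],[0,0,0,0,0,0,15],[0,0,0,0,0,0,15]]]' 50
python3 - <<'E'
from h import *
s=sense();print(s["eef_pos"].round(1),togo([531.5,-420.2,28],s))
E
```

```text
time_s: 21.2
eef_pos: [531.2, -420.0, 28.6]
ee_rot: [-0.0, -0.0, 1.0, 0.0]
force: [0.2, -0.6, 0.3]
grip_width: 0.699
grip_force: 0.0
time_s: 22.0
eef_pos: [531.7, -420.5, 30.1]
ee_rot: [0.001, -0.0, 1.0, -0.001]
force: [-0.0, 0.4, 5.5]
grip_width: 0.301
grip_force: 49.1
[ 531.7 -420.5   30.1] [0.01 0.01 0.09]
```

```bash
python3 -m crank '[[[0,0,-0.8,0,0,0,15],[0,0,-0.8,0,0,0,15],[0,0,-0.8,0,0,0,15],[0.84,0.67,0,0,0,0,15],[0.84,0.67,0,0,0,0,15],[0.84,0.67,0,0,0,0,15],[0.84,0.67,0,0,0,0,15],[0.84,0.67,0,0,0,0,15]]]' 50
python3 -m crank '[[[0.84,0.67,0,0,0,0,15],[0.84,0.67,0,0,0,0,15],[0.84,0.67,0,0,0,0,15],[0,0,0,0,0,0,15],[0,0,0,0,0,0,15],[0,0,0,0,0,0,15],[0,0,0,0,0,0,15],[0,0,0,0,0,0,15]]]'
python3 - <<'E'
from h import *
s=sense();print(s["eef_pos"].round(1),togo([363,-286.8,38],s),rot(s).round(3).tolist())
E
```

```text
time_s: 22.8
eef_pos: [425.3, -335.6, 88.9]
ee_rot: [-0.0, -0.0, 1.0, 0.0]
force: [0.3, -1.4, -1.0]
grip_width: 0.299
grip_force: 49.3
time_s: 23.6
eef_pos: [363.6, -286.5, 88.9]
ee_rot: [-0.0, -0.0, 1.0, 0.0]
force: [-0.7, -0.0, -1.0]
grip_width: 0.3
grip_force: 49.4
[ 363.6 -286.5   88.9] [ 0.02 -0.01  2.04] [[-1.0, -0.001, -0.0], [-0.001, 1.0, 0.0], [0.0, 0.0, -1.0]]
```

```bash
python3 -m crank '[[[0.02,-0.01,0.4,0,0,0,15],[0,0,0.5,0,0,0,15],[0,0,0.5,0,0,0,15],[0,0,0.3,0,0,0,15],[0,0,0.1,0,0,0,15],[0,0,0.06,0,0,0,15],[0,0,0,0,0,0,15],[0,0,0,0,0,0,15]]]'
python3 - <<'E'
from h import *
s=sense();print(s["eef_pos"].round(1),togo([363,-286.8,38],s))
E
```

```text
time_s: 24.4
eef_pos: [362.9, -286.7, 42.9]
ee_rot: [0.0, -0.0, 1.0, -0.0]
force: [0.1, 0.0, -1.4]
grip_width: 0.296
grip_force: 49.4
[ 362.9 -286.7   42.9] [-0.  -0.   0.2]
```

```bash
python3 -m crank '[[[0,0,0.05,0,0,0,15],[0,0,0.05,0,0,0,15],[0,0,0.05,0,0,0,15],[0,0,0.05,0,0,0,15],[0,0,0,0,0,0,15],[0,0,0,0,0,0,15],[0,0,0,0,0,0,15],[0,0,0,0,0,0,15]]]'
python3 -m crank '[[[0,0,0,0,0,0,60],[0,0,0,0,0,0,60],[0,0,0,0,0,0,60],[0,0,0,0,0,0,60],[0,0,0,0,0,0,60],[0,0,-0.6,0,0,0,60],[0,0,-1,0,0,0,60],[0,0,-1,0,0,0,60]]]'
python3 -m crank '[[[0,0,-1,0,0,0,60],[0,0,-1,0,0,0,60],[-0.2,0.8,-0.8,0,0,0,60],[-0.53,1,0,0,0,0,60],[-0.53,1,0,0,0,0,60],[-0.53,1,0,0,0,0,60],[-0.53,1,0,0,0,0,60],[-0.53,1,0,0,0,0,60]]]'
python3 - <<'E'
from h import *
s=sense();print(s["eef_pos"].round(1),togo([618.5,206,150],s),rot(s).round(3).tolist(),s["joints"].round(2))
im=capture("top");cv2.imwrite("pics/t3.png",im)
print([np.round(proj("top",p),1) for p in ([363,-286.8,78],[352,272.8,78],[528.4,399.5,78])])
a=cv2.resize(im[170:290,150:270],None,fx=4,fy=4,interpolation=cv2.INTER_CUBIC)
b=cv2.resize(im[210:280,390:450],None,fx=5,fy=5,interpolation=cv2.INTER_CUBIC)
c=np.zeros((480,785,3),np.uint8);c[:,:480]=a;c[:350,485:785]=b;cv2.imwrite("pics/crop3.png",c)
E
```

```text
time_s: 25.2
eef_pos: [362.9, -286.6, 38.1]
ee_rot: [0.0, -0.0, 1.0, -0.0]
force: [-2.2, 1.5, 7.0]
grip_width: 0.3
grip_force: 50.1
time_s: 26.0
eef_pos: [362.6, -286.3, 103.2]
ee_rot: [-0.0, -0.0, 1.0, 0.0]
force: [-1.0, -1.1, -0.1]
grip_width: 0.706
grip_force: 0.0
time_s: 26.8
eef_pos: [434.3, -140.3, 172.6]
ee_rot: [0.0, -0.0, 1.0, -0.0]
force: [-0.5, 0.6, 0.1]
grip_width: 0.702
grip_force: 0.0
[ 434.3 -140.3  172.6] [-7.37 13.85  0.9 ] [[-1.0, -0.0, 0.0], [-0.0, 1.0, -0.0], [-0.0, -0.0, -1.0]] [-0.57  0.22  1.78 -0.    1.14 -2.14]
[array([425.7, 250.3]), array([223.4, 259.9]), array([177.8, 197.8])]
```

View pics/crop3.png

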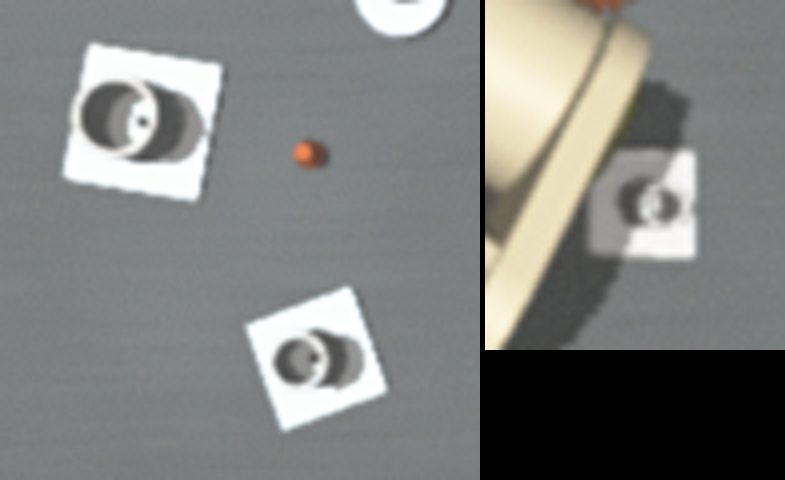

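The crop shows all three tubes standing on their plates, with rims near top-image pixels (179,199), (225,259) and (425,250). I'll check the centring more precisely from the wrist camera on the way to the plug.

```bash
python3 -m crank '[[[0,0.95,-0.3,0,0,0,60],[0,0.95,-0.3,0,0,0,60],[0,0.95,-0.3,0,0,0,60],[0,0.95,-0.3,0,0,0,60],[0,0.95,-0.3,0,0,0,60],[0,0.95,-0.3,0,0,0,60],[0,0.95,-0.3,0,0,0,60],[0,0.95,-0.3,0,0,0,60]]]' 40
python3 -m crank '[[[0,1,0,0,0,0,60],[0,1,0,0,0,0,60],[0,1,0,0,0,0,60],[0,1,0,0,0,0,60],[0,1,0,0,0,0,60],[0,1,0,0,0,0,60],[0,0,0,0,0,0,60],[0,0,0,0,0,0,60]]]'
python3 - <<'E'
from h import *
s=sense();print(s["eef_pos"].round(1),rot(s).round(3).tolist())
np.savez("w5.npz",p=s["eef_pos"],q=s["ee_rot"])
im=capture("wrist");cv2.imwrite("pics/w5.png",im)
for p in([352,272.8,78],[528.4,399.5,78],[618.5,206,18]): print(proj("wrist",p,s))
E
```

```text
time_s: 27.65
eef_pos: [433.7, 49.5, 232.8]
ee_rot: [-0.0, -0.0, 1.0, -0.0]
force: [-0.3, 0.5, -0.4]
grip_width: 0.704
grip_force: 0.0
time_s: 28.45
eef_pos: [433.6, 198.6, 232.3]
ee_rot: [-0.0, -0.001, 1.0, -0.0]
force: [0.7, 0.3, 0.2]
grip_width: 0.7
grip_force: 0.0
[433.6 198.6 232.3] [[-1.0, -0.002, -0.0], [-0.002, 1.0, -0.0], [0.0, -0.0, -1.0]]
(np.float64(401.296170202581), np.float64(101.3481254648661))
(np.float64(506.610660486058), np.float64(272.47387329422753))
(np.float64(326.69572208869613), np.float64(310.56924022234716))
```

View pics/w5.png

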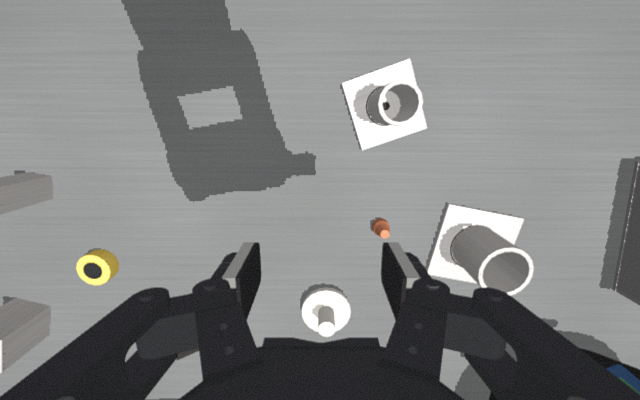

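Rims of the medium tube (401,103) and the wide tube (505,271) lie within about 1.5 px of prediction, so both are centred. The plug disc at (326,311) also matches. Now the plug.

```bash
python3 -m crank '[[[-1,0.04,0,0,0,0,60],[-1,0.04,0,0,0,0,60],[-1,0.04,0,0,0,0,60],[-1,0.04,0,0,0,0,60],[-1,0.04,0,0,0,0,60],[-1,0.04,0,0,0,0,60],[-1,0.04,0,0,0,0,60],[-0.4,0.02,0,0,0,0,60]]]' 40
python3 -m crank '[[[0,0,0.9,0,0,0,60],[0,0,0.9,0,0,0,60],[0,0,0.9,0,0,0,60],[0,0,0.9,0,0,0,60],[0,0,0.9,0,0,0,60],[0,0,0.4,0,0,0,60],[0,0,0,0,0,0,60],[0,0,0,0,0,0,60]]]'
python3 - <<'E'
from h import *
s=sense();print(s["eef_pos"].round(1),togo([618.5,206,23],s),rot(s).round(3).tolist())
E
```

```text
time_s: 29.3
eef_pos: [620.4, 204.5, 231.8]
ee_rot: [-0.0, 0.001, 1.0, -0.0]
force: [0.8, 1.1, 0.4]
grip_width: 0.699
grip_force: 0.0
time_s: 30.1
eef_pos: [619.4, 205.8, 111.2]
ee_rot: [0.001, -0.0, 1.0, 0.0]
force: [0.5, -0.3, 0.3]
grip_width: 0.701
grip_force: 0.0
[619.4 205.8 111.2] [0.04 0.01 3.53] [[-1.0, -0.0, 0.001], [-0.0, 1.0, 0.0], [-0.001, 0.0, -1.0]]
```

```bash
python3 -m crank '[[[0.04,0.01,0.6,0,0,0,60],[0,0,0.6,0,0,0,60],[0,0,0.6,0,0,0,60],[0,0,0.6,0,0,0,60],[0,0,0.6,0,0,0,60],[0,0,0.4,0,0,0,60],[0,0,0.1,0,0,0,60],[0,0,0,0,0,0,60]]]' 40
python3 -m crank '[[[0,0,0,0,0,0,10],[0,0,0,0,0,0,10],[0,0,0,0,0,0,10],[0,0,0,0,0,0,10],[0,0,0,0,0,0,10],[0,0,0,0,0,0,10],[0,0,0,0,0,0,10],[0,0,0,0,0,0,10]]]' 50
python3 - <<'E'
from h import *
s=sense();print(s["eef_pos"].round(1),togo([618.5,206,23],s))
E
```

```text
time_s: 30.9
eef_pos: [617.8, 206.4, 22.3]
ee_rot: [-0.0, -0.0, 1.0, -0.0]
force: [0.5, -0.8, 0.6]
grip_width: 0.701
grip_force: 0.0
time_s: 31.7
eef_pos: [618.1, 206.4, 23.2]
ee_rot: [0.001, -0.0, 1.0, 0.0]
force: [-1.3, -2.1, 4.9]
grip_width: 0.24
grip_force: 49.0
[618.1 206.4  23.2] [-0.01 -0.02  0.01]
```

```bash
python3 -m crank '[[[0,0,-0.7,0,0,0,10],[0,0,-0.8,0,0,0,10],[0,0,-0.8,0,0,0,10],[0,0,-0.8,0,0,0,10],[0,0,-0.8,0,0,0,10],[0,0,-0.8,0,0,0,10],[0,0,0,0,0,0,10],[0,0,0,0,0,0,10]]]' 50
python3 - <<'E'
from h import *
def rim(im,s,box):
    g=cv2.cvtColor(im,cv2.COLOR_BGR2GRAY);x0,x1,y0,y1=box
    m=np.zeros_like(g);m[y0:y1,x0:x1]=(g[y0:y1,x0:x1]>215)*255
    m=cv2.morphologyEx(m,cv2.MORPH_OPEN,np.ones((2,2)))
    cs,h=cv2.findContours(m,cv2.RETR_CCOMP,cv2.CHAIN_APPROX_NONE)
    for q,hh in zip(cs,h[0]):
        if hh[3]>=0 and cv2.contourArea(q)>300:
            (u,v),sz,a=cv2.fitEllipse(q);print(round(u,1),round(v,1),np.round(sz,1),ray("wrist",u,v,78,s).round(1))
q=np.array([0,0,1.,0])
rim(cv2.imread("pics/w3.png"),dict(eef_pos=np.array([511.3,285.1,171.5]),ee_rot=np.array([0,.001,1,0])),(410,510,180,265))
d=np.load("w5.npz");s5=dict(eef_pos=d["p"],ee_rot=d["q"]);im5=cv2.imread("pics/w5.png")
rim(im5,s5,(470,540,240,300));rim(im5,s5,(370,430,75,130))
s=sense();im=capture("wrist");cv2.imwrite("pics/w6.png",im)
print(s["eef_pos"].round(1),proj("wrist",[527,398.5,78],s))
E
```

```text
time_s: 32.5
eef_pos: [617.4, 206.4, 139.1]
ee_rot: [-0.0, -0.0, 1.0, -0.0]
force: [-0.1, -0.3, -2.1]
grip_width: 0.24
grip_force: 49.0
401.5 103.5 [35.9 39.9] [353.9 273.1  78. ]
[617.4 206.4 139.1] (np.float64(628.9546035566407), np.float64(78.62320643338334))
```

View pics/w6.png

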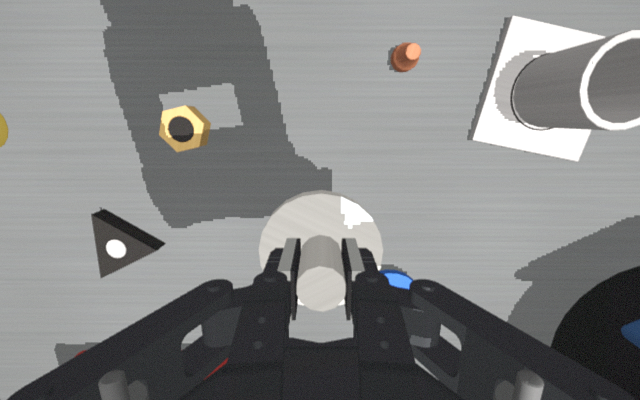

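The plug is held upright at (320,270), and the wide tube's rim row, about 80, matches the prediction of 79. I'll carry it over the wide tube.

```bash
python3 -m crank '[[[0.45,0.96,0,0,0,0,10],[0.45,0.96,0,0,0,0,10],[0.45,0.96,0,0,0,0,10],[0.45,0.96,0,0,0,0,10],[0.45,0.96,0,0,0,0,10],[0.45,0.96,0,0,0,0,10],[0.45,0.96,0,0,0,0,10],[0.45,0.96,0,0,0,0,10]]]'
python3 -m crank '[[[0,0,0,0,0,0,10],[0,0,0.3,0,0,0,10],[0,0,0.3,0,0,0,10],[0,0,0,0,0,0,10],[0,0,0,0,0,0,10],[0,0,0,0,0,0,10],[0,0,0,0,0,0,10],[0,0,0,0,0,0,10]]]'
python3 - <<'E'
from h import *
s=sense();print(s["eef_pos"].round(1),togo([527,399,91.2],s),rot(s).round(3).tolist())
im=capture("wrist");cv2.imwrite("pics/w7.png",im)
E
```

```text
time_s: 33.35
eef_pos: [526.6, 399.0, 138.3]
ee_rot: [-0.001, -0.0, 1.0, -0.001]
force: [0.3, 0.1, -1.6]
grip_width: 0.242
grip_force: 49.1
time_s: 34.15
eef_pos: [527.8, 398.3, 125.3]
ee_rot: [0.0, -0.0, 1.0, 0.0]
force: [0.0, -0.4, -0.5]
grip_width: 0.24
grip_force: 49.2
[527.8 398.3 125.3] [0.03 0.03 1.36] [[-1.0, -0.0, 0.0], [-0.0, 1.0, 0.0], [-0.0, 0.0, -1.0]]
```

View pics/w7.png

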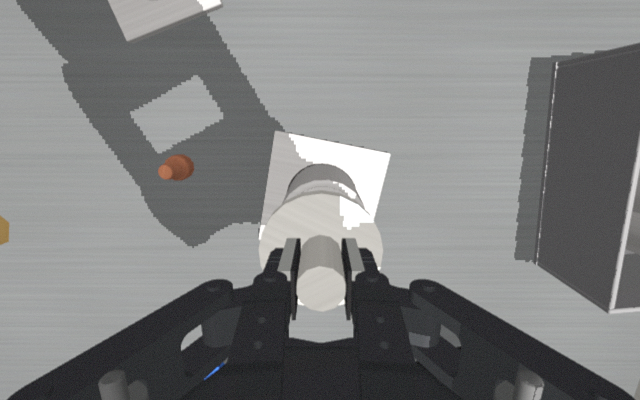

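The plug sits over the tube and is laterally aligned near column 321. Lowering slowly.

```bash
python3 -m crank '[[[0.03,0.03,0.2,0,0,0,10],[0,0,0.2,0,0,0,10],[0,0,0.2,0,0,0,10],[0,0,0.2,0,0,0,10],[0,0,0.15,0,0,0,10],[0,0,0.1,0,0,0,10],[0,0,0,0,0,0,10],[0,0,0,0,0,0,10]]]'
python3 - <<'E'
from h import *
s=sense();print(s["eef_pos"].round(1),togo([527,399,91.2],s))
E
```

```text
time_s: 35.0
eef_pos: [527.0, 399.1, 98.9]
ee_rot: [0.0, -0.0, 1.0, 0.0]
force: [-0.8, 0.3, -1.7]
grip_width: 0.236
grip_force: 49.2
[527.  399.1  98.9] [ 0.   -0.01  0.31]
```

```bash
python3 -m crank '[[[0,0,0.06,0,0,0,10],[0,0,0.06,0,0,0,10],[0,0,0.06,0,0,0,10],[0,0,0.05,0,0,0,10],[0,0,0.05,0,0,0,10],[0,0,0,0,0,0,10],[0,0,0,0,0,0,10],[0,0,0,0,0,0,10]]]'
python3 - <<'E'
from h import *
s=sense();print(s["eef_pos"].round(1),togo([527,399,91.2],s))
E
```

```text
time_s: 35.8
eef_pos: [527.0, 399.1, 91.9]
ee_rot: [0.0, -0.0, 1.0, 0.0]
force: [0.7, 0.2, -0.6]
grip_width: 0.242
grip_force: 49.2
[527.  399.1  91.9] [-0.   -0.    0.03]
```

```bash
python3 -m crank '[[[0,0,0.03,0,0,0,10],[0,0,0,0,0,0,10],[0,0,0,0,0,0,60],[0,0,0,0,0,0,60],[0,0,0,0,0,0,60],[0,0,0,0,0,0,60],[0,0,0,0,0,0,60],[0,0,0,0,0,0,60]]]'
python3 -m crank '[[[0,0,0,0,0,0,60],[0,0,0,0,0,0,60],[0,0,-0.4,0,0,0,60],[0,0,-0.8,0,0,0,60],[0,0,-1,0,0,0,60],[0,0,-1,0,0,0,60],[0,0,-1,0,0,0,60],[0,0,0,0,0,0,60]]]'
python3 -m crank '[[[0.3,-1,0,0,0,0,60],[0.3,-1,0,0,0,0,60],[0.3,-1,0,0,0,0,60],[0.3,-1,0,0,0,0,60],[0.3,-1,0,0,0,0,60],[0,0,0,0,0,0,60],[0,0,0,0,0,0,60],[0,0,0,0,0,0,60]]]'
python3 - <<'E'
from h import *
s=sense();print(s["eef_pos"].round(1),proj("wrist",[527.4,399,86],s))
a=capture("wrist")[60:360,340:640];b=capture("side");cv2.imwrite("pics/t9.png",capture("top"))
b2=cv2.resize(b[80:200,180:300],(400,400),interpolation=cv2.INTER_CUBIC)
b3=cv2.resize(b[280:380,260:360],(400,400),interpolation=cv2.INTER_CUBIC)
c=np.zeros((600,800,3),np.uint8);c[:300,:300]=a;c[:400,400:]=b2;c[300:,:300]=b3[50:350,50:350];cv2.imwrite("pics/crop9.png",c)
E
```

```text
time_s: 36.6
eef_pos: [526.9, 399.1, 91.0]
ee_rot: [0.0, -0.0, 1.0, -0.0]
force: [0.1, -0.3, -0.0]
grip_width: 0.702
grip_force: 0.0
time_s: 37.4
eef_pos: [528.1, 399.8, 200.9]
ee_rot: [0.003, -0.0, 1.0, 0.002]
force: [0.1, 0.1, 0.4]
grip_width: 0.699
grip_force: 0.0
time_s: 38.2
eef_pos: [489.6, 274.7, 196.0]
ee_rot: [0.0, -0.001, 1.0, 0.0]
force: [0.6, 0.0, 0.2]
grip_width: 0.703
grip_force: 0.0
[489.6 274.7 196. ] (np.float64(460.4723934559643), np.float64(239.33973672724957))
```

View pics/crop9.png

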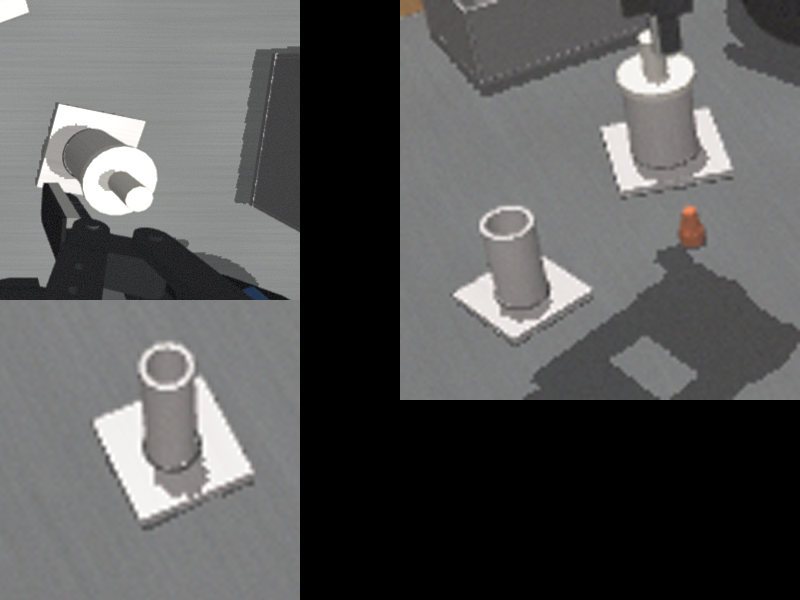

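The crop shows all three tubes standing inside their scribed circles. The plug's disc lies flat on the wide tube's rim, centred at wrist pixel (460,240) against a predicted (460,239), and the gripper is clear.

```bash
python3 -c "
from rig import *
print(finish_job())"
```

```text
the job is handed in; nothing more can be done
None
```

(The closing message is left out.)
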